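# Bolt down the cover of the test windchest

## Task

Bolt the cover of the wooden test windchest shut: with one fingertip press the spring catch's plate right down and keep it down while the other fingertip pushes the bolt by its knob fully home into the keeper, then let the catch spring up again so that it locks the bolt, and take the hand away. Only push with the fingertips, never grip anything, and leave the jar, the wooden piece and the pot where they stand.

Things in the scene. Friction and masses are not known exactly. Their poses are not given: they have to be found in the camera images.
- chest: Wooden test windchest, fixed to the bench, 300 x 404 x 120 mm (x, y, z); origin at the centre of its underside, flat top 120 mm above it. Its x axis points from the hinged cover (two brass hinges) to the fixed drilled toe board. A bright steel slide bolt on a black plate on the cover lies along chest x at chest y = 0; it shoots in +x into its keeper on the toe board.
- knob (a point): Centre of the top face of the bolt's upright round finger knob, 16 mm diameter, straight-sided from 11 to 42 mm above the chest's top. Axes as the chest's; pushed to +x it goes home. The flat bar under it is 16 mm wide, top 11 mm above the chest's top. Sliding takes 2 N plus what the finger rubs on the catch plate.
- catch_plate (a point): Centre of the top face of the catch's thumb plate (70 mm along chest x; 24 mm of it inward, 14 mm outward of here), beside the bolt: at the start 5 mm to -x and 51 mm to -y of the knob's axis. At rest here 27 mm above the chest's top, sloping up outward by 0.19 rad; fully pressed 16 mm above it, sloping down outward by 0.19 rad.
- catch_pin (a point): Middle of the pin, along chest x, on which the catch rocks, 22 mm to the -y side of the bolt's axis and 20 mm above the chest's top. It runs from 42 mm behind (-x) to 62 mm ahead of the knob's start, between two ears up to 26 mm above the chest's top; the tooth arm crosses over the bolt 47 to 57 mm ahead of the knob's start.
- bolt (a joint): Travel of the bolt in m: 0 = drawn back (start, 0 to 0.0015), 0.032 = end stop, fully home. The catch's tooth drops into the bolt's home notch from 0.028 on; in between it cannot come up.
- catch (a joint): Angle of the spring catch in rad: 0 = up (tooth in a notch: the bolt can move only 2 mm), above 0.23 the tooth is clear of the bolt, 0.38 = fully pressed, against its stop. It springs up by itself; pressing takes about 2 N to begin with and up to about 8 N at the stop.
- glue_jar_mid (a point): Amber glass glue jar with white lid, 56 mm diameter, 62 mm high, standing loose on the cover to the +y side; this point is its centre, half-way up. Not to be moved.
- pneumatic_mid (a point): Loose wooden organ pneumatic, 88 x 32 x 24 mm, lying on the cover to the -y side; this point is its centre, half-way up. Not to be moved.
- glue_pot_mid (a point): Black glue pot with metal lid, 90 mm diameter, 97 mm high, standing on the bench beside the chest; this point is its centre, half-way up. Not to be moved.

How it is judged:
By the outcome, as a careful person would: the job done as asked, in the order asked, and still so for the second after the job is handed in, with the robot touching nothing.
It also fails if it takes over 48 s, if anything falls off the work surface, if the arm or the gripper's body presses on something with over 40 N, if the wrist force passes 120 N, or if a joint passes its speed limit or range.

## Robot

A 7-joint arm with a two-finger parallel gripper is mounted at the origin on the work surface. World frame = base frame: x ahead of the robot, y to its left, z up, the work surface at z = 0. Lengths are in m, angles in rad, forces in N, time in s.
With the tool pointing down it reaches from about 0.425 to 0.925 m from the base axis. Payload 6.8 kg.
Tool frame: the origin (TCP) lies at the very end of the fingers, on their centre line; the grasp point (between the pads) lies 19 mm behind it; z points along the fingers, y is the line along which they close (so a half turn about z gives the same grasp; the last joint's range is limited). The gripper opens to 85 mm and grips with 20 to 120 N. Pads are 22 mm wide; open, the fingers measure 114 mm over their backs; the gripper's body (76 mm by 85 mm) begins 54 mm behind the grasp point. The pads swing forward as they close: fully open they stand 13 mm farther back than shut.
Start: joints at [1.209, 0.477, 0.022, 1.555, -0.011, 1.109, -0.083], TCP at [0.169, -0.653, 0.231] pointing down, gripper open.
Joint ranges: [-2.96, 2.96], [-0.34, 2.1], [-1.41, 1.46], [0.24, 2.44], [-1.37, 4.51], [0.17, 1.92], [-2.96, 2.96]. Speed limits (rad/s): [2.39, 2.39, 3.14, 3.14, 3.14, 3.14, 3.14].

## Interface

Orientations are given as a unit quaternion [w, x, y, z].
In Python, from station import bot gives the robot as it stands.
- The arm moves only by the tool jog_arm, never from a script. Its argument "motion" is a list of rows, each a list of 7 numbers: the turn, a rotation vector about the tool's x, y, z in rad, then the shift along the tool's x, y, z in mm, then the finger opening in mm, from 0 to 85.4. A call has 1 to 10 rows; each row is the pose to reach, as a shift and turn from the pose commanded when the call began, along the tool's axes at that moment; what a row does not reach only later rows make up. A row lasts 1/8 s, in which the tool goes at most 62.5 mm and 10.7 degrees, less where a joint would pass 70% of its speed; a pose out of reach is approached as far as the arm can. A call with a gripper value outside its range is refused whole. The fingers move at their own pace and stop on an object; "grip_force" is the grip in N (left out, the last holds). Time passes only in rows, so rows that repeat a pose let the fingers close. It gives the time, the measured TCP pose, the force, the opening and the grip force at its end, in the units of the state.
- bot.get_obs(): the state, without advancing time (a new reading comes with each control period).
- bot.read_camera(name): name is "scene" or "top" or "wrist"; returns a dict with "pixels" (420x560x3 uint8, red, green, blue), "camera_matrix" (3x3 intrinsics, pixels), "distortion" ([k1, k2, p1, p2, k3] as OpenCV has them; the pictures are not rectified), "T" (4x4, takes a point from camera to world coordinates); the wrist camera has in their place "tool_from_camera" (4x4, takes a point from camera to tool coordinates, whose origin is the TCP and whose axes are the flange's). Camera axes: x right, y down, z forward; pixel columns grow to the right and rows downward; lengths in m; the calibration is good to about 2 mm. A picture is of the moment at which its call begins: read the wrist's pose just before it. There is no depth.
- bot.hand_in(): hands the job in; it is judged then, once.
Trained networks look in a picture, given as the dict that the camera call returned (one of the last four; its "shot" number tells which), for a name from the list of things; names that differ only in an ending like _2 or _b are one class to them, and where a whole thing is asked for, a point or a joint stands for the part that bears it (a point fixed in the world has none). Each returns a list of dicts, best first, with "score" (0 to 1); they miss things now and then, are a little off and sometimes report something else, mostly with a low value. They report only what shows in the picture. A call takes as long as a camera call.
- bot.spot_in(thing, picture): "xy" ([column, row] in pixels, amid what is visible of it).
- bot.tip_of(thing, picture): "xy" ([column, row] in pixels: a listed point, or the origin of a listed thing).
The state is a dict: "t": time; "q": joint angles; "joint_vel": joint speeds; "joint_torque": joint torques, N m; "eef_pos": TCP position; "tool_rot": TCP orientation; "contact_force": force on the tool from outside, world axes, zero at the start; "torque": the same for the moment, N m; "gripper_width": opening from 0.0 (shut) to 1.0 (fully open); "grasp_force": force on a finger pad.
Only numpy, scipy, OpenCV 4.12 (cv2) and the standard library are available. Lean on these libraries where they do the work, as an engineer would, in place of code of your own. Each camera call takes 0.05 s, during which the arm holds its last target. There are 200 camera calls.

## Working session

There is one attempt and no reset: what is moved stays moved. The work goes in short steps, Python scripts to look and compute and a tool call to move; the robot and the scene stay as the last step left them, time stands still between calls to the robot, and variables do not carry over. Pictures are saved under pics/ and viewed, at most 10 in all, crops included, and the job is handed in when it is done.

Besides the shell and the picture viewer there is one more tool, called after "Request:" as a command line: name --pt "numbers of a row" for each row, then --argument value for the rest. jog_arm: Moves the arm, as the interface text tells. Its arguments: {"type":"object","properties":{"motion":{"type":"array"},"grip_force":{"type":"number"}},"required":["motion"]}

```bash
mkdir -p pics; cat > h.py <<'E'
import numpy as np, cv2
from station import bot
from scipy.spatial.transform import Rotation as R
from scipy.optimize import least_squares
def rot(o): w,x,y,z=o["tool_rot"]; return R.from_quat([x,y,z,w])
def ray(p,xy,T=None):
    T=p["T"] if T is None else T
    u=cv2.undistortPoints(np.array([[xy]],float),np.array(p["camera_matrix"]),np.array(p["distortion"]))[0,0]
    T=np.array(T);return T[:3,3],T[:3,:3]@np.array([u[0],u[1],1])
def proj(p,X,T=None):
    T=np.array(p["T"] if T is None else T)
    Xc=(np.atleast_2d(X)-T[:3,3])@T[:3,:3]
    return cv2.projectPoints(Xc,np.zeros(3),np.zeros(3),np.array(p["camera_matrix"]),np.array(p["distortion"]))[0][:,0]
def atz(p,xy,z,T=None):
    o,d=ray(p,xy,T); return o+d*(z-o[2])/d[2]
def save(p,n): cv2.imwrite(f"pics/{n}.png",p["pixels"][:,:,::-1])
E
python3 - <<'E'
from h import *
o=bot.get_obs();print(o)
H=dict(chest=0,knob=.162,catch_plate=.147,catch_pin=.14,glue_jar_mid=.151,pneumatic_mid=.132,glue_pot_mid=.0485)
for n in("scene","top"):
    p=bot.read_camera(n);save(p,n)
    for k,z in H.items():
        for r in bot.tip_of(k,p)[:2]: print(n,k,round(r["score"],2),np.round(r["xy"],1),np.round(atz(p,r["xy"],z),4))
E
```

```text
{'t': 0.0, 'q': array([ 1.20891277,  0.47778659,  0.02236096,  1.55646186, -0.01152932,
        1.1093223 , -0.08312803]), 'joint_vel': array([-0.00136402, -0.00051875,  0.00169795, -0.000808  , -0.00016684,
       -0.00181887,  0.00019928]), 'joint_torque': array([-2.17660358e-04, -5.96451259e+01,  1.60761539e+00, -2.81202632e+01,
        1.23947219e-02,  9.42163635e-03, -2.85760552e-05]), 'eef_pos': array([ 0.16929899, -0.65279884,  0.23033081]), 'tool_rot': array([-9.07873186e-04,  9.91962045e-01,  1.26532391e-01, -1.76869839e-04]), 'contact_force': array([1.01230564, 0.06119486, 0.27182368]), 'torque': array([0.06299705, 0.01125966, 0.01409165]), 'grasp_force': 0.0, 'gripper_width': 1.000362917011307}
scene chest 0.76 [202.  184.4] [ 0.5267 -0.124   0.    ]
scene chest 0.28 [142.  145.6] [ 0.4844 -0.3769  0.    ]
scene knob 0.71 [196.2 143.5] [ 0.5195 -0.119   0.162 ]
scene catch_plate 0.64 [178.4 145.4] [ 0.5365 -0.1674  0.147 ]
scene catch_pin 0.6 [191.5 149.8] [ 0.5282 -0.1322  0.14  ]
scene glue_jar_mid 0.86 [253.7 146.5] [0.4486 0.0138 0.151 ]
scene pneumatic_mid 0.8 [139.7 147.3] [ 0.581  -0.2664  0.132 ]
scene glue_pot_mid 0.87 [316.3 196.3] [0.4455 0.2024 0.0485]
top chest 0.93 [379.3 230.9] [ 0.5437 -0.1174  0.    ]
top knob 0.87 [393.6 238.3] [ 0.5256 -0.1146  0.162 ]
top knob 0.55 [397.6 229.3] [ 0.5476 -0.1246  0.162 ]
top catch_plate 0.79 [411.7 234.4] [ 0.5352 -0.1631  0.147 ]
top catch_pin 0.68 [396.6 232.8] [ 0.539  -0.1281  0.14  ]
top glue_jar_mid 0.73 [338.8 272.5] [0.4413 0.0179 0.151 ]
top pneumatic_mid 0.74 [448.3 217.8] [ 0.577  -0.2595  0.132 ]
top pneumatic_mid 0.39 [340.2 271.2] [0.4426 0.0119 0.132 ]
top glue_pot_mid 0.7 [261.7 276.3] [0.4199 0.2138 0.0485]
```

```bash
python3 - <<'E'
import cv2
a=cv2.imread("pics/top.png")[150:330,280:520];b=cv2.imread("pics/scene.png")[90:270,80:320]
cv2.imwrite("pics/both.png",cv2.resize(cv2.vconcat([a,b]),None,fx=1.66*1.0,fy=1.66,interpolation=cv2.INTER_CUBIC))
E
```

```text
(no output)
```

View pics/both.png

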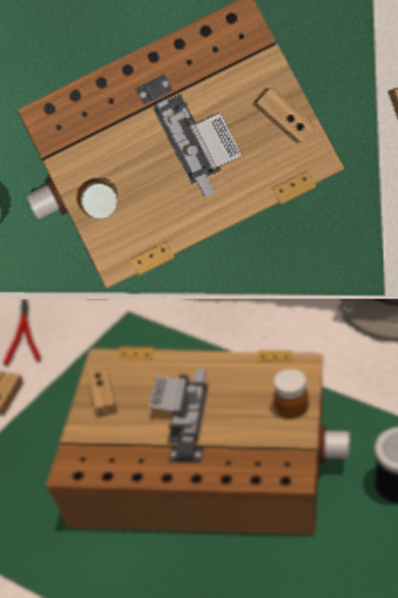

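```bash
cat >> h.py <<'E'
MOD=dict(chest=(0,0,0,0),knob=(1,0,0,.162),catch_plate=(1,-.005,-.051,.147),catch_pin=(1,.010,-.022,.14))
def model(s,k):
    f,a,b,z=MOD[k];c,n=np.cos(s[2]),np.sin(s[2]);a=a+f*s[3]
    return np.array([s[0]+c*a-n*b,s[1]+n*a+c*b,z])
def fit(obs,s0=(.535,-.12,.47,-.01)):
    # obs: (pic,T,key,xy)
    f=lambda s:np.concatenate([(proj(p,model(s,k),T)[0]-xy) for p,T,k,xy in obs])
    return least_squares(f,s0,loss="soft_l1"),f
def knobframe(s):
    return model(s,"knob"),R.from_euler("z",s[2])
def toolmove(o,X,yaw):
    """shift in tool axes (mm) & rotvec to TCP X with tool x along yaw, pointing down"""
    r=rot(o);goal=R.from_euler("z",yaw)*R.from_euler("x",np.pi)
    return np.round((r.inv()*goal).as_rotvec(),4),np.round(r.inv().apply(np.array(X)-o["eef_pos"])*1000,1)
E
python3 - <<'E'
from h import *
obs=[]
for n in("scene","top"):
    p=bot.read_camera(n)
    for k in MOD:
        r=bot.tip_of(k,p)
        if r: obs.append((p,None,k,np.array(r[0]["xy"])))
r,f=fit(obs);print(r.x,np.round(f(r.x).reshape(-1,2),1).tolist())
o=bot.get_obs();k,Q=knobframe(r.x);print(k)
X=k+Q.apply([-.03,-.026,0]);X[2]=.30
print(X,toolmove(o,X,r.x[2]));print(bot.read_camera("wrist")["tool_from_camera"])
E
```

```text
[ 0.54370967 -0.10661195  0.50561725 -0.02682059] [[2.2, -0.1], [-1.6, 0.8], [-2.6, 0.4], [-0.0, -0.4], [0.2, -0.3], [-0.7, 2.9], [-36.3, 17.5], [1.5, -1.7]]
[ 0.52024498 -0.11960244  0.162     ]
[ 0.50659175 -0.15687963  0.3       ] (array([ 0.    , -0.    , -0.2518]), array([ 450.9, -396. ,  -68.7]))
[[ 8.94547120e-04 -9.52750547e-01 -3.03752524e-01  7.81954043e-02]
 [ 9.99999141e-01  5.61437776e-04  1.18397767e-03  1.91327485e-04]
 [-9.57497228e-04 -3.03753322e-01  9.52750231e-01 -1.42556431e-01]
 [ 0.00000000e+00  0.00000000e+00  0.00000000e+00  1.00000000e+00]]
```

Request:
jog_arm --pt "0 0 -0.05 45 -40 -35 40" --pt "0 0 -0.1 90 -79 -68 40" --pt "0 0 -0.15 135 -119 -68 40" --pt "0 0 -0.2 180 -158 -68 40" --pt "0 0 -0.25 225 -198 -68 40" --pt "0 0 -0.25 271 -238 -68 40" --pt "0 0 -0.25 316 -277 -68 40" --pt "0 0 -0.25 361 -317 -68 40" --pt "0 0 -0.25 406 -356 -68 40" --pt "0 0 -0.25 451 -396 -68 40"

```text
t: 2.6
eef_pos: [0.5075, -0.1554, 0.2997]
tool_rot: [0.0, 0.969, 0.249, 0.0]
contact_force: [0.5, 0.1, 1.7]
gripper_width: 0.467
grasp_force: 0.0
```

Request:
jog_arm --pt "0 0 0 0 0 0 40" --pt "0 0 0 0 0 0 40" --pt "0 0 0 0 0 0 40"

```text
t: 2.98
eef_pos: [0.5058, -0.1586, 0.2992]
tool_rot: [0.0, 0.969, 0.248, -0.0]
contact_force: [0.1, -0.1, 0.3]
gripper_width: 0.474
grasp_force: 0.0
```

```bash
cat > w.py <<'E'
from h import *
def wrist(name):
    o=bot.get_obs();p=bot.read_camera("wrist");save(p,name)
    T=np.eye(4);T[:3,:3]=rot(o).as_matrix();T[:3,3]=o["eef_pos"];return o,p,T@np.array(p["tool_from_camera"])
E
python3 - <<'E'
from w import *
o,p,T=wrist("w1");print(o["t"],o["eef_pos"],o["gripper_width"],np.round(o["contact_force"],2),o["q"])
Z=dict(knob=.162,catch_plate=.147,catch_pin=.14)
for k,z in Z.items():
    for r in bot.tip_of(k,p)[:2]: print(k,round(r["score"],2),np.round(r["xy"],1),np.round(atz(p,r["xy"],z,T),4))
E
```

```text
2.975 [ 0.50582525 -0.15857895  0.29923567] 0.47386287406343736 [ 0.15 -0.1   0.27] [ 0.50570725  0.20169774 -0.37018885  1.79592097  0.07989724  1.15885342
 -0.95959724]
knob 0.66 [247.5 164.3] [ 0.5228 -0.1226  0.162 ]
catch_plate 0.57 [296.9 167. ] [ 0.5415 -0.1676  0.147 ]
catch_pin 0.69 [268.3 151.1] [ 0.5408 -0.1351  0.14  ]
```

View pics/w1.png

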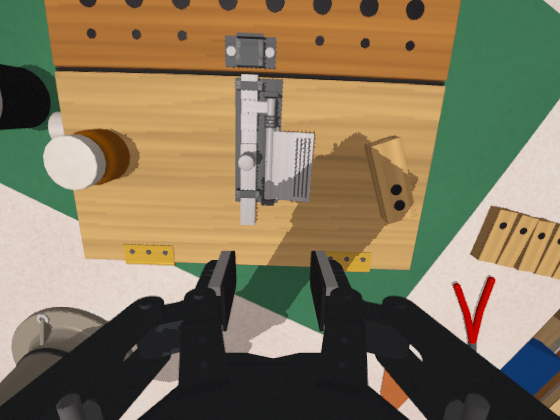

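```bash
python3 - <<'E'
from w import *
o,p,T=wrist("w2")
a=cv2.resize(p["pixels"][65:265,200:340,::-1],None,fx=3,fy=3,interpolation=cv2.INTER_CUBIC);cv2.imwrite("pics/w2c.png",a)
def ang(a,b,z):
    A,B=atz(p,a,z,T),atz(p,b,z,T);return np.arctan2(*(B-A)[1::-1]),A,B
print("seam",ang((445,83),(55,69),.12)[0]-np.pi/2,"hinge edge",ang((410,269),(87,258),.12)[0]-np.pi/2,"bar",ang((248,222),(250,75),.131)[0])
for k,z in dict(knob=.162,catch_plate=.147,catch_pin=.14).items():
    for r in bot.tip_of(k,p)[:1]: print(k,round(r["score"],2),np.round(r["xy"],1),np.round(atz(p,r["xy"],z,T),4))
E
```

```text
seam 0.46727675170018657 hinge edge 0.4652159413794261 bar 0.4655463675523937
knob 0.91 [246.9 164.6] [ 0.5226 -0.1214  0.162 ]
catch_plate 0.65 [298.8 167.9] [ 0.5421 -0.1689  0.147 ]
catch_pin 0.74 [270.3 150.3] [ 0.5429 -0.1356  0.14  ]
```

View pics/w2c.png

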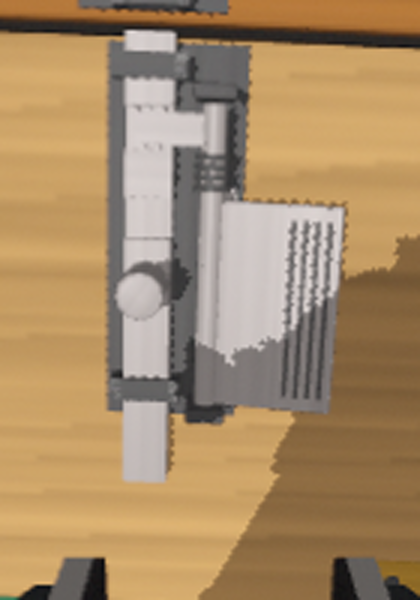

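```bash
python3 - <<'E'
from w import *
o,p,T=wrist("w3");Q=R.from_euler("z",.466);K=np.array([.5229,-.1216,.162])
for n,xy,z in(("guide front",(246,191),.134),("guide back",(246,198),.134),("bar end",(248,225),.131),("plate near R corner",(308.5,202),.149),("plate far R",(315,133),.149),("plate near L",(268,200),.143)):
    print(n,np.round(Q.inv().apply(atz(p,xy,z,T)-K)*1e3,1))
o=bot.get_obs();X=K+Q.apply([-.023,-.027,0]);X[2]=.12+.045
print(X,toolmove(o,X,.466))
E
```

```text
guide front [-33.    3.7 -28. ]
guide back [-40.8   3.7 -28. ]
bar end [-73.3   1.3 -31. ]
plate near R corner [-38.4 -62.6 -13. ]
plate far R [ 31.6 -63.7 -13. ]
plate near L [-39.5 -20.4 -19. ]
[ 0.51448397 -0.15605534  0.165     ] (array([0.    , 0.    , 0.0374]), array([  7.4,   3. , 134.3]))
```

Request:
jog_arm --pt "0 0 0.037 9 2 40 46" --pt "0 0 0.037 9 2 80 46" --pt "0 0 0.037 9 2 110 46" --pt "0 0 0.037 9 2 123 46" --pt "0 0 0.037 9 2 123 46" --pt "0 0 0.037 9 2 123 46" --pt "0 0 0.037 9 2 123 46"

```text
t: 4.3
eef_pos: [0.5163, -0.1544, 0.1775]
tool_rot: [0.001, 0.973, 0.231, 0.001]
contact_force: [-0.2, 0.0, -0.1]
gripper_width: 0.541
grasp_force: 0.0
```

```bash
python3 - <<'E'
from w import *
o,p,T=wrist("w4");Q=R.from_euler("z",.466);K=np.array([.5229,-.1216,.162])
print(o["t"],Q.inv().apply(o["eef_pos"]-K)*1e3,o["gripper_width"],rot(o).as_rotvec(),np.round(o["contact_force"],2))
for k in("knob","catch_plate"):
    for r in bot.tip_of(k,p)[:1]: print(k,round(r["score"],2),np.round(r["xy"],1),Q.inv().apply(atz(p,r["xy"],dict(knob=.162,catch_plate=.147)[k],T)-K)*1e3)
s=bot.read_camera("scene");save(s,"s4")
c=s["pixels"][100:190,140:260,::-1]
cv2.imwrite("pics/c4.png",cv2.vconcat([cv2.resize(p["pixels"][:,:,::-1],(400,300)),cv2.resize(c,(400,300),interpolation=cv2.INTER_CUBIC)]))
E
```

```text
4.3 [-20.6819711  -26.35635794  15.53344652] 0.5413813304363819 [3.05535588 0.72612703 0.00307372] [-0.21  0.02 -0.07]
knob 0.76 [224. 217.] [1.38176236 0.93457649 0.        ]
catch_plate 0.94 [308.7 215.7] [ -3.01427516 -49.35415934 -15.        ]
```

View pics/c4.png

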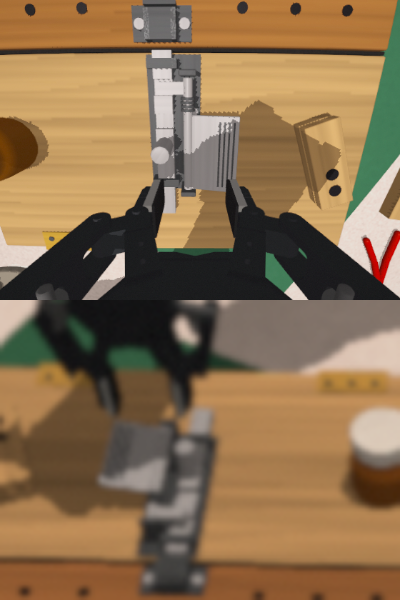

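Request:
jog_arm --pt "0 0 0 0 0 15 46" --pt "0 0 0 0 0 26 46" --pt "0 0 0 0 0 26 46"

```text
t: 4.88
eef_pos: [0.5144, -0.154, 0.1487]
tool_rot: [-0.001, 0.973, 0.231, -0.001]
contact_force: [-0.0, 0.3, 0.3]
gripper_width: 0.539
grasp_force: 0.0
```

Request:
jog_arm --pt "0 0 0 0 0 4 46" --pt "0 0 0 0 0 8 46" --pt "0 0 0 0 0 8 46" --pt "0 0 0 0 0 8 46"

```text
t: 5.38
eef_pos: [0.5159, -0.1546, 0.1428]
tool_rot: [0.0, 0.973, 0.231, 0.0]
contact_force: [0.5, -0.7, 3.0]
gripper_width: 0.537
grasp_force: 1.2
```

Request:
jog_arm --pt "0 0 0 0 0 3 46" --pt "0 0 0 0 0 6 46" --pt "0 0 0 0 0 6 46" --pt "0 0 0 0 0 6 46"

```text
t: 5.88
eef_pos: [0.5159, -0.1546, 0.1366]
tool_rot: [0.0, 0.973, 0.231, 0.0]
contact_force: [1.6, -2.6, 4.7]
gripper_width: 0.54
grasp_force: 2.2
```

Request:
jog_arm --pt "0 0 0 0 0 2 46" --pt "0 0 0 0 0 3 46" --pt "0 0 0 0 0 3 46"

```text
t: 6.25
eef_pos: [0.5158, -0.1543, 0.1334]
tool_rot: [0.0, 0.973, 0.231, 0.0]
contact_force: [3.1, -3.7, 4.4]
gripper_width: 0.539
grasp_force: 2.6
```

```bash
python3 - <<'E'
from w import *
o,p,T=wrist("w5");Q=R.from_euler("z",.466);K=np.array([.5229,-.1216,.162])
print(o["t"],Q.inv().apply(o["eef_pos"]-K)*1e3,Q.inv().apply(o["contact_force"]),Q.inv().apply(o["torque"]))
c=p["pixels"][140:340,180:380,::-1]
cv2.imwrite("pics/c5.png",cv2.resize(c,(600,600),interpolation=cv2.INTER_CUBIC))
E
```

```text
6.25 [-21.08095235 -26.01548692 -28.62532551] [ 1.1607103  -4.69428761  4.41091836] [-1.02648532 -0.13963163  0.01688069]
```

View pics/c5.png

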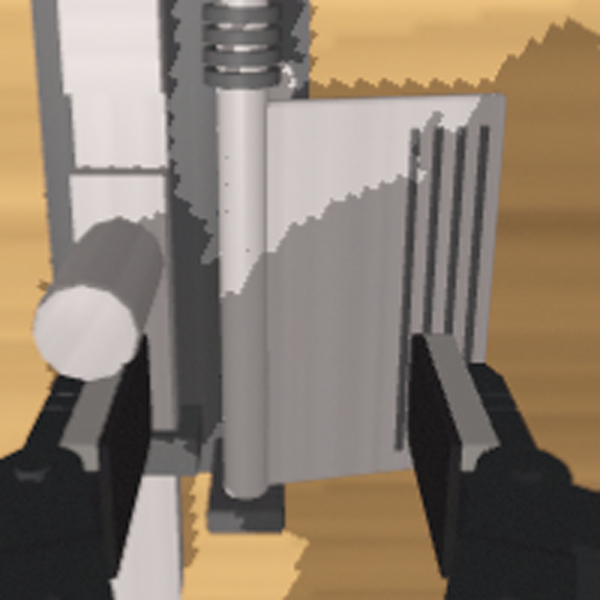

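Request:
jog_arm --pt "0 0 0 0 0 2 46" --pt "0 0 0 0 0 2 46" --pt "0 0 0 0 0 2 46"

```text
t: 6.68
eef_pos: [0.516, -0.1544, 0.1328]
tool_rot: [0.001, 0.973, 0.231, 0.001]
contact_force: [-0.8, -2.4, 16.4]
gripper_width: 0.539
grasp_force: 8.0
```

Request:
jog_arm --pt "0 0 0 0 0 1.5 46" --pt "0 0 0 0 0 1.5 46" --pt "0 0 0 0 0 1.5 46"

```text
t: 7.05
eef_pos: [0.5162, -0.1545, 0.1323]
tool_rot: [0.001, 0.973, 0.231, 0.001]
contact_force: [-5.5, -1.3, 25.0]
gripper_width: 0.54
grasp_force: 12.3
```

Request:
jog_arm --pt "0 0 0 0 0 -1.2 46" --pt "0 0 0 2 0 -1.2 46" --pt "0 0 0 4 0 -1.2 46" --pt "0 0 0 6 0 -1.2 46" --pt "0 0 0 8 0 -1.2 46" --pt "0 0 0 10 0 -1.2 46"

```text
t: 7.8
eef_pos: [0.5173, -0.1542, 0.1319]
tool_rot: [0.001, 0.974, 0.228, -0.007]
contact_force: [-25.9, -10.3, 37.1]
gripper_width: 0.538
grasp_force: 18.2
```

```bash
cat > st.py <<'E'
from w import *
o=bot.get_obs();Q=R.from_euler("z",.466);K=np.array([.5229,-.1216,.162])
print(o["t"],np.round(Q.inv().apply(o["eef_pos"]-K)*1e3,1),np.round(Q.inv().apply(o["contact_force"]),1),np.round(Q.inv().apply(o["torque"]),2))
E
python3 st.py
```

```text
7.8 [-19.7 -26.6 -30.1] [-27.8   2.4  37.1] [-0.36  6.17 -0.66]
```

Request:
jog_arm --pt "0 0 0 -6 0 -1 46" --pt "0 0 0 -10 0 -1 46" --pt "0 0 0 -10 0 -1 46" --pt "0 0 0 -10 0 -1 46"

```text
t: 8.3
eef_pos: [0.5159, -0.1544, 0.133]
tool_rot: [0.0, 0.973, 0.231, 0.0]
contact_force: [-0.5, -2.5, 11.5]
gripper_width: 0.543
grasp_force: 6.0
```

```bash
python3 st.py
```

```text
8.3 [-20.9 -26.2 -29. ] [-1.5 -2.  11.5] [-0.8   0.29 -0.04]
```

Request:
jog_arm --pt "0 0 0 1.5 0 -0.4 46" --pt "0 0 0 3 0 -0.6 46" --pt "0 0 0 4 0 -0.8 46" --pt "0 0 0 5 0 -0.8 46"

```text
t: 8.8
eef_pos: [0.5165, -0.1542, 0.1328]
tool_rot: [0.0, 0.973, 0.23, -0.004]
contact_force: [-9.5, -7.8, 17.1]
gripper_width: 0.539
grasp_force: 8.3
```

```bash
python3 st.py
```

```text
8.8 [-20.4 -26.2 -29.2] [-12.   -2.7  17.1] [-0.86  2.62 -0.3 ]
```

Request:
jog_arm --pt "0 0 0 1 0 -0.7 46" --pt "0 0 0 2 0 -1 46" --pt "0 0 0 3 0 -1.2 46" --pt "0 0 0 4 0 -1.2 46"

```text
t: 9.3
eef_pos: [0.5202, -0.1519, 0.1333]
tool_rot: [-0.0, 0.973, 0.23, -0.003]
contact_force: [-6.6, -7.3, 9.3]
gripper_width: 0.539
grasp_force: 5.3
```

```bash
python3 st.py
```

```text
9.3 [-16.  -25.8 -28.7] [-9.1 -3.5  9.3] [-0.89  1.96 -0.19]
```

Request:
jog_arm --pt "0 0 0 2 0 0 46" --pt "0 0 0 4 0 0 46" --pt "0 0 0 6 0 0 46" --pt "0 0 0 8 0 0 46"

```text
t: 9.8
eef_pos: [0.5272, -0.1484, 0.1333]
tool_rot: [0.0, 0.973, 0.23, -0.004]
contact_force: [-6.3, -5.2, 9.2]
gripper_width: 0.54
grasp_force: 5.6
```

```bash
python3 st.py
```

```text
9.8 [ -8.2 -25.8 -28.7] [-7.9 -1.8  9.2] [-0.78  2.08 -0.18]
```

Steady sliding; continue.

Request:
jog_arm --pt "0 0 0 2 0 0 46" --pt "0 0 0 4 0 0 46" --pt "0 0 0 6 0 0 46" --pt "0 0 0 8 0 0 46" --pt "0 0 0 10 0 0 46" --pt "0 0 0 12 0 0 46"

```text
t: 10.55
eef_pos: [0.5379, -0.143, 0.1333]
tool_rot: [0.0, 0.973, 0.23, -0.004]
contact_force: [-7.4, -6.5, 10.1]
gripper_width: 0.539
grasp_force: 5.5
```

```bash
cat >> st.py <<'E'
_,p,T=wrist("wl")
for r in bot.tip_of("knob",p)[:1]: print("knob",round(r["score"],2),np.round(r["xy"],1),Q.inv().apply(atz(p,r["xy"],.162,T)-K)*1e3)
cv2.imwrite("pics/cl.png",cv2.resize(p["pixels"][80:340,180:380,::-1],(460,598),interpolation=cv2.INTER_CUBIC))
E
python3 st.py
```

```text
10.55 [  3.8 -25.9 -28.7] [-9.6 -2.5 10.1] [-0.77  2.01 -0.11]
knob 0.81 [210.4 259.5] [22.3198399   0.46755801  0.        ]
```

View pics/cl.png

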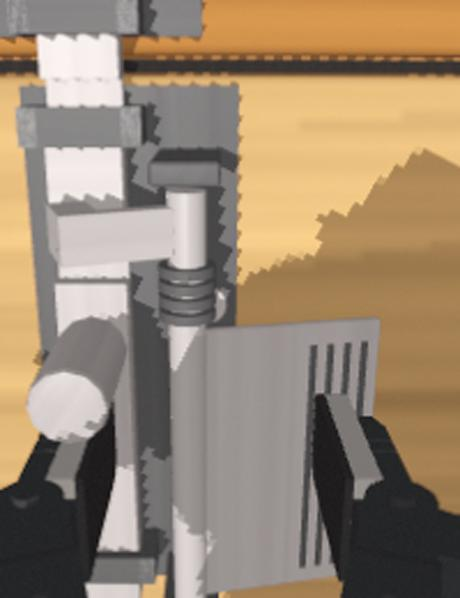

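Request:
jog_arm --pt "0 0 0 2 0 0 46" --pt "0 0 0 4 0 0 46" --pt "0 0 0 6 0 0 46" --pt "0 0 0 8 0 0 46" --pt "0 0 0 9 0 0 46"

```text
t: 11.28
eef_pos: [0.546, -0.1389, 0.1333]
tool_rot: [0.0, 0.973, 0.23, -0.004]
contact_force: [-5.0, -6.7, 9.8]
gripper_width: 0.538
grasp_force: 5.7
```

```bash
python3 st.py
```

```text
11.275 [ 12.9 -25.9 -28.7] [-7.5 -3.7  9.8] [-0.81  1.65 -0.08]
knob 0.81 [209.1 258.9] [31.75388253  1.04586848  0.        ]
```

Request:
jog_arm --pt "0 0 0 1 0 0 46" --pt "0 0 0 2 0 0 46" --pt "0 0 0 3 0 0 46"

```text
t: 11.75
eef_pos: [0.5463, -0.1388, 0.1332]
tool_rot: [0.0, 0.973, 0.23, -0.006]
contact_force: [-15.3, -9.4, 17.0]
gripper_width: 0.536
grasp_force: 9.9
```

```bash
python3 st.py
```

```text
11.75 [ 13.1 -25.8 -28.8] [-17.9  -1.5  17. ] [-0.28  3.68  0.01]
knob 0.81 [209.3 256.9] [33.23039203  0.81503436  0.        ]
```

Request:
jog_arm --pt "0 0 0 -3 0 0 46" --pt "0 0 0 -5 0 -2 46" --pt "0 0 0 -6 0 -7 46" --pt "0 0 0 -7 0 -14 46" --pt "0 0 0 -8 0 -25 46" --pt "0 0 0 -10 0 -50 46" --pt "0 0 0 -15 0 -90 46" --pt "0 0 0 -25 0 -130 46" --pt "0 0 0 -25 0 -130 46" --pt "0 0 0 -25 0 -130 46"

```text
t: 13.1
eef_pos: [0.5293, -0.1465, 0.2637]
tool_rot: [-0.0, 0.973, 0.232, -0.0]
contact_force: [0.2, 0.3, -0.2]
gripper_width: 0.541
grasp_force: 0.0
```

```bash
python3 st.py
```

```text
13.1 [ -5.4 -25.1 101.7] [ 0.3  0.1 -0.2] [-0.01  0.03 -0.  ]
knob 0.95 [241.7 163.7] [33.06067928  0.28153431  0.        ]
```

View pics/wl.png

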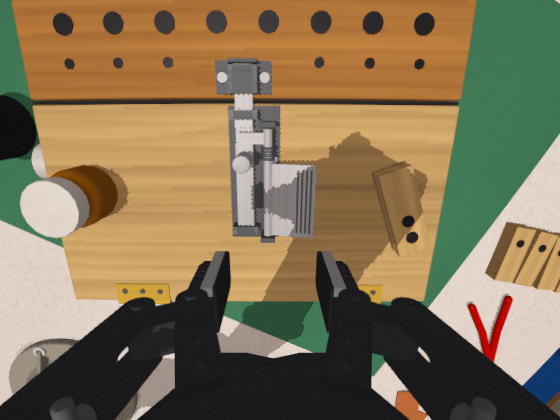

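```bash
python3 - <<'E'
from w import *
o,p,T=wrist("wf");Q=R.from_euler("z",.466);K=np.array([.5229,-.1216,.12])
for nm,h,s in(("up",27,.19),("down",16,-.19)):
    for x in(-38.6,31.4):
        for d in (14,-24): print(nm,x,d,np.round(proj(p,K+Q.apply(np.array([x,-50-d,h+d*s])/1e3),T),1))
c=p["pixels"][50:250,200:340,::-1];cv2.imwrite("pics/wfc.png",cv2.resize(c,None,fx=3,fy=3,interpolation=cv2.INTER_CUBIC))
E
```

```text
up -38.6 14 [[313.5 237.2]]
up -38.6 -24 [[273.2 234.1]]
up 31.4 14 [[317.1 163.2]]
up 31.4 -24 [[273.5 161.7]]
down -38.6 14 [[311.4 230.6]]
down -38.6 -24 [[273.2 233.4]]
down 31.4 14 [[314.5 160.3]]
down 31.4 -24 [[273.5 161.4]]
```

View pics/wfc.png

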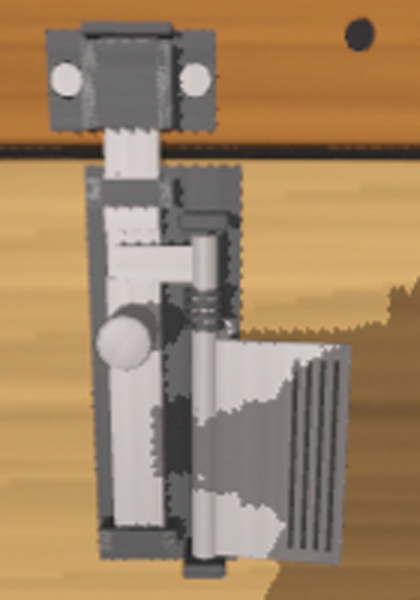

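```bash
python3 -c "
from station import bot
print(bot.hand_in())"
```

```text
the job is handed in; nothing more can be done
None
```

The bolt is fully home in the keeper, the catch has sprung back up and locked it, and the hand is clear; the job was handed in at about 13 s, with no verdict reported back.

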